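# Set the pendant rivet with the brass mallet

### The job

A brass pendant is waiting under the punch of the setting stand with the wide round head. Take the brass mallet that stands on the round rubber pad, keep hold of it and knock that punch fully down with the mallet's lower face, squarely on the middle of the head; then let the punch spring back and stand the mallet upright on the rubber pad again. Only the mallet may press on the wide punch, and the punch of the other stand must not be pushed down.

Things in the scene. Friction and masses are not known exactly. Their poses are not given: they have to be found in the camera images.
- mallet: 0.5 kg mallet standing on its brass head, handle level. Head 60 mm tall: square 36 x 36 mm from 13 to 47 mm above the lower face, with flat cheeks on its +y and -y sides to grip from above; round faces 34 mm across. Wooden handle 16 to 20 mm thick, axis 30 mm up, reaching 168 mm along -x. Origin: centre of the lower, striking face; z up. Its weight lies in the head
- wide_punch: steel punch of the stand with the brass pendant on its anvil: round flat head 36 mm across, 14 mm thick. Origin: centre of the head's top, 120 mm above the table; z up. Slides down 12 mm to its stop against a spring (4 N to start, 9 N at the stop), springs back by itself. Stand: fixed dark steel C-frame, 74 x 105 mm, arm 80 mm high, column 46 mm to the punch's +y side
- narrow_punch: steel punch of the other, lower setting stand, without a pendant: small square head, 18 mm wide. Origin: centre of the top of the head, 98 mm above the table when up. Sprung alike. Not to be pushed down
- pad: black round rubber pad fixed on the table, 120 mm across, 10 mm thick. Origin: centre of its underside, on the table

How it is judged (in metres and radians):
On the way:
1. the held mallet knocks the wide punch down at least 9 of its 12 mm, mallet upright within 15 degrees and centred on the head within 17 mm (height (world z) of wide_punch below 0.111 m and contact force between mallet and wide_punch above 1 N and contact force between the fingers and mallet above 1 N and horizontal distance between mallet and wide_punch below 0.017 m and angle between mallet's own z axis and vertical below 0.26 rad), for 0.02 s.
At the end, for the whole second after the job is handed in: both punches up again (within 3 mm), the mallet released and at rest, standing upright (within 10 degrees) on the rubber pad, its head's axis within 45 mm of the pad's centre (height (world z) of wide_punch above 0.117 m and height (world z) of narrow_punch above 0.095 m and horizontal distance between mallet and pad below 0.045 m and height (world z) of mallet between 0.006 and 0.014 m and angle between mallet's own z axis and vertical below 0.17 rad and linear speed of mallet below 0.02 m/s and contact force between the fingers and mallet below 0.1 N); the robot touches nothing.
It fails at once if the other stand's punch is pushed down by more than 4 mm (height (world z) of narrow_punch below 0.094 m).
It fails at once if the fingers or the arm press on the wide punch (contact force between any of the fingers, the arm and wide_punch above 1 N).
It also fails if it takes over 45 s, if anything falls off the work surface, if the arm or the gripper's body presses on something with over 40 N, if the wrist force passes 120 N, or if a joint passes its speed limit or range.

### The arm

A 6-joint arm with a two-finger parallel gripper is mounted at the origin on the work surface. World frame = base frame: x ahead of the robot, y to its left, z up, the work surface at z = 0. Lengths are in m, angles in degrees, forces in N, time in s.
With the tool pointing down it reaches from about 0.35 to 0.875 m from the base axis. Payload 4.2 kg.
Tool frame: the origin (TCP) lies midway between the tips of the shut fingers; the grasp point (between the pads) lies 19 mm behind it; z points along the fingers, y is the line along which they close (so a half turn about z gives the same grasp; the last joint's range is limited). The gripper opens to 87 mm and grips with 3 to 60 N. Pads are 19 mm wide; open, the fingers measure 117 mm over their backs; the gripper's body (75 mm by 190 mm) begins 51 mm behind the grasp point.
Start: joints at [90.504, 22.042, 0.453, 0, -68.411, -14.817], TCP at [0.154, 0.606, 0.223] pointing down, gripper open.
Joint ranges: [-179.83, 179.83], [-69.29, 118.12], [-61.27, 80.66], [-181.25, 117.63], [-171.15, -9.14], [-177.46, 177.46]. Speed limits (degrees/s): [159.86, 159.86, 180, 180, 180, 180].

### API

Orientations are given as a 3x3 rotation matrix whose columns are the frame's x, y, z axes.
In Python, from station import r, probe_bus, order, capture gives the robot as it stands (r), with the cameras as plain functions, the readings (probe_bus) and the job (order).
- The arm moves only by the tool steer_hand, called after "Request:" as a command line: name --argument value ..., lists and objects as JSON in quotes. Schema: {"type":"object","properties":{"rows":{"type":"object","properties":{"plan":{"type":"array","items":{"type":"array","items":{"type":"number"},"minItems":7,"maxItems":7},"minItems":1,"maxItems":8}},"additionalProperties":false,"required":["plan"]},"only":{"type":"string"},"quiet":{"type":"boolean"},"lines":{"type":"string"}},"required":["rows"],"additionalProperties":false}. rows is an object whose key "plan" holds a list of rows, 1 to 8 of them, each of 7 numbers: the opening from 0.0 (shut) to 1.0 (fully open), then dx, dy, dz in m, then a rotation vector rx, ry, rz in degrees; each row is the pose to reach, as a shift and turn from the pose commanded when the call began, along the tool's axes at that moment; what a row does not reach only later rows make up. A row lasts 1/10 s, in which the tool goes at most 0.05 m and 8.59 degrees, less where a joint would pass 70% of its speed; a pose out of reach is approached as far as the arm can. The fingers move at their own pace and stop on an object; the grip force is fixed at half the most. Time passes only in rows, so rows that do not move let the fingers close. The tool returns the time, the measured TCP pose, the force, the opening and the grip force at its end. only (a regular expression) keeps the lines of the reply that match it, lines (a string "A,B") keeps lines A to B, and quiet returns only ok. Input that does not fit is refused with a message, and nothing moves.
- probe_bus.sense(): the state, without advancing time (a new reading comes with each control period).
- capture(name): name is "side" or "top"; returns a dict with "pixels" (384x512x3 uint8, red, green, blue), "z_map" (384x512 float32, m along the optical axis (not along the pixel's ray), 0 where there is no reading), "K" (3x3 intrinsics, pixels), "distortion" ([k1, k2, p1, p2, k3] as OpenCV has them; the pictures are not rectified), "world_from_camera" (4x4, takes a point from camera to world coordinates). Camera axes: x right, y up, looking along -z (the intrinsics and any distortion apply to the point x, -y, -z); pixel columns grow to the right and rows downward; lengths in m; the calibration is good to about 2 mm. A picture is of the moment at which its call begins.
- order.finish_job(): hands the job in; it is judged then, once.
The state is a dict: "time_s": time; "joints": joint angles; "joint_velocities": joint speeds; "effort": joint torques, N m; "tcp_pos": TCP position; "ee_rot": TCP orientation; "wrist_force": force on the tool from outside, world axes, zero at the start; "moment": the same for the moment, N m; "gripper_width": opening from 0.0 (shut) to 1.0 (fully open); "gripper_force": force on a finger pad.
Only numpy, scipy, OpenCV 4.12 (cv2) and the standard library are available. Lean on these libraries where they do the work, as an engineer would, in place of code of your own. Each camera call takes 0.05 s, during which the arm holds its last target. There are 200 camera calls.

## Working session

There is one attempt and no reset: what is moved stays moved. The work goes in short steps, Python scripts to look and compute and a tool call to move; the robot and the scene stay as the last step left them, time stands still between calls to the robot, and variables do not carry over. Pictures are saved under pics/ and viewed, at most 10 in all, crops included, and the job is handed in when it is done.

```bash
ls; mkdir -p pics
```

Run:
```python
from station import r, probe_bus, order, capture
import cv2,numpy as np
s=probe_bus.sense();print(s)
for n in("top","side"):
    c=capture(n);cv2.imwrite(f"pics/{n}0.png",c["pixels"][:,:,::-1]);np.savez(f"pics/{n}0.npz",**c)
    print(n,c["K"],c["distortion"],np.round(c["world_from_camera"],3).tolist(),(c["z_map"]>0).mean())
```

```text
pics
station.py
{'time_s': 0.0, 'joints': array([ 9.05032960e+01,  2.20918031e+01,  3.80128131e-01, -3.07674720e-02,
       -6.84089823e+01, -1.48171556e+01]), 'joint_velocities': array([-0.05800262, -0.05568865,  0.02213399,  0.10759482,  0.0647377 ,
        0.01899523]), 'effort': array([-1.19795590e-03, -3.90671897e+01,  1.87406391e+01,  4.21981663e+00,
        1.09683097e-02, -1.95980929e-04]), 'tcp_pos': array([0.15433827, 0.6050325 , 0.22144638]), 'ee_rot': array([[ 9.68906966e-01, -2.47424857e-01, -4.80798191e-04],
       [-2.47425318e-01, -9.68904670e-01, -2.11012044e-03],
       [ 5.62486361e-05,  2.16347204e-03, -9.99997658e-01]]), 'wrist_force': array([-0.31565648,  0.36854092, -0.62197065]), 'moment': array([ 0.03689421, -0.01106268, -0.01662632]), 'gripper_force': 0.0, 'gripper_width': 0.9976155360672765}
top [[410.15392187   0.         247.94306329]
 [  0.         410.15392187 190.96076597]
 [  0.           0.           1.        ]] [0.03292436 0.         0.         0.         0.        ] [[0.011, 0.996, -0.084, 0.46], [-1.0, 0.01, -0.015, -0.017], [-0.014, 0.084, 0.996, 1.132], [0.0, 0.0, 0.0, 1.0]] 0.9961344401041666
side [[447.28138198   0.         248.8046091 ]
 [  0.         447.28138198 189.54752942]
 [  0.           0.           1.        ]] [0.05093925 0.         0.         0.         0.        ] [[-0.943, 0.187, -0.274, 0.27], [-0.331, -0.585, 0.741, 0.767], [-0.021, 0.789, 0.614, 0.734], [0.0, 0.0, 0.0, 1.0]] 0.995941162109375
```

View pics/top0.png

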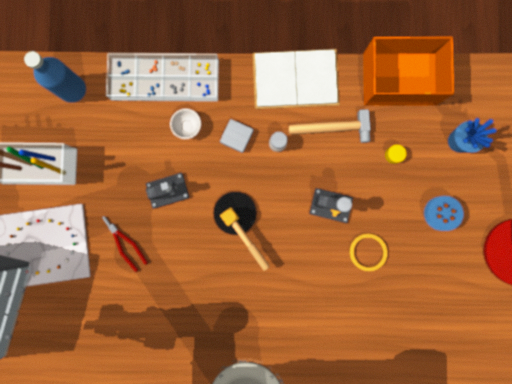

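View pics/side0.png

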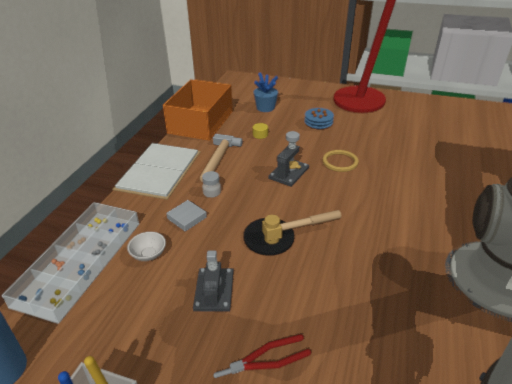

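The top view shows the mallet head at about (229,216) with its handle running to (266,268). The pad is at (236,213), the wide punch head at (344,204) with the brass pendant near (335,213), and the narrow stand at (168,190). The side view agrees: wide head at (292,138), narrow head at (211,257), mallet at (272,228).

Create h.py:
```python
import numpy as np,cv2
def cloud(c):
    h,w=c["z_map"].shape
    uv=np.stack(np.meshgrid(np.arange(w),np.arange(h)),-1).reshape(-1,1,2).astype(np.float32)
    n=cv2.undistortPoints(uv,c["K"],c["distortion"]).reshape(h,w,2)
    z=c["z_map"];P=np.stack([n[...,0]*z,-n[...,1]*z,-z],-1)
    T=c["world_from_camera"];return P@T[:3,:3].T+T[:3,3]
def ray(c,uv,z):
    n=cv2.undistortPoints(np.array(uv,np.float32).reshape(-1,1,2),c["K"],c["distortion"]).reshape(-1,2)
    T=c["world_from_camera"];d=np.c_[n[:,0],-n[:,1],-np.ones(len(n))]@T[:3,:3].T
    return T[:3,3]+d*((z-T[2,3])/d[:,2])[:,None]
def big(m,c=None):
    cs,_=cv2.findContours(m.astype(np.uint8),cv2.RETR_EXTERNAL,cv2.CHAIN_APPROX_NONE)
    return max(cs,key=cv2.contourArea)
```

Create m.py:
```python
import numpy as np,cv2
from h import *
rois={"top":dict(mal=(205,185,280,280),wide=(305,180,362,228),nar=(140,165,195,215)),
"side":dict(mal=(235,200,350,262),wide=(262,125,315,190),nar=(188,240,240,312))}
for n in("top","side"):
    c=dict(np.load(f"pics/{n}0.npz"));P=cloud(c);hsv=cv2.cvtColor(c["pixels"],cv2.COLOR_RGB2HSV)
    for k,(a,b,d,e) in rois[n].items():
        R=np.zeros(P.shape[:2],bool);R[b:e,a:d]=1
        Z=P[...,2]
        def st(name,m,zp):
            m=m&R
            if m.sum()<5: print(n,name,"few");return
            q=P[m];ct=big(m);x0,rad=cv2.minEnclosingCircle(ct);M=cv2.moments(ct)
            cen=(M['m10']/M['m00'],M['m01']/M['m00'])
            print(n,name,m.sum(),"cloud med",np.round(np.median(q,0),4),"mid",np.round((q.min(0)+q.max(0))/2,4),"size",np.round(np.ptp(q,axis=0),3),"px",np.round(cen,1),"ray",np.round(ray(c,[cen,x0],zp),4)[:, :2].tolist())
        if k=="wide": st("widehead",(Z>.112),.12)
        if k=="nar": st("narhead",(Z>.09),.098)
        if k=="mal":
            st("pad",(hsv[...,2]<50)&(Z<.02),.01)
            st("malhead",(Z>.060)&(Z<.085),.07)
            m=R&(Z>.03)&(Z<.056)&(hsv[...,1]>60); st("handle",m,.045)
            q=P[m];u,s,v=np.linalg.svd(q[:,:2]-q[:,:2].mean(0),full_matrices=False);print("dir",v[0],np.degrees(np.arctan2(v[0,1],v[0,0])))
        if k!="mal":
            m=R&(Z>.008)&(Z<.03); ct=cv2.minAreaRect(P[m][:,:2].astype(np.float32));print(n,k,"base rect",ct, "maxz",Z[R].max())
```

```bash
python3 m.py
```

```text
top pad 950 cloud med [0.5071 0.0241 0.0098] mid [0.4942 0.0347 0.0105] size [0.11  0.11  0.014] px [236.7 209.7] ray [[0.5028, 0.0298], [0.4944, 0.0346]]
top malhead 135 cloud med [0.4842 0.0497 0.0696] mid [0.4843 0.0498 0.0679] size [0.031 0.031 0.013] px [228.2 215.8] ray [[0.4846, 0.0492], [0.4846, 0.0492]]
top handle 429 cloud med [ 0.4068 -0.0079  0.0472] mid [0.4264 0.0081 0.0459] size [0.163 0.127 0.02 ] px [250.4 246.4] ray [[0.4055, -0.0089], [0.4112, -0.0082]]
dir [-0.81103757 -0.58499406] -144.19742935689564
top widehead 182 cloud med [ 0.5156 -0.2379  0.1194] mid [ 0.4968 -0.1362  0.6222] size [0.073 0.239 1.019] px [344.1 203.7] ray [[0.5164, -0.2384], [0.5153, -0.2385]]
top wide base rect ((0.5183688998222351, -0.22658202052116394), (0.1083744540810585, 0.0765237957239151), 76.61793518066406) maxz 1.1318102399705237
top narhead 61 cloud med [0.558  0.2098 0.0974] mid [0.5144 0.1026 0.6111] size [0.108 0.238 1.041] px [164.2 185.4] ray [[0.5593, 0.211], [0.5589, 0.2109]]
top nar base rect ((0.5563657879829407, 0.2231888473033905), (0.07408679276704788, 0.10439722239971
[... 489 characters left out ...]
.4229, 0.0155], [0.4224, 0.0125]]
dir [0.77820366 0.62801199] 38.90360265657102
side widehead 113 cloud med [ 0.5111 -0.2274  0.1191] mid [0.4004 0.257  0.4231] size [0.261 1.02  0.622] px [291.8 135.2] ray [[0.5129, -0.2293], [0.5127, -0.23]]
side wide base rect ((0.5596785545349121, -0.3181861340999603), (0.1603149026632309, 0.3208954930305481), 8.430079460144043) maxz 0.733887244411422
side narhead 98 cloud med [0.555  0.2173 0.0972] mid [0.4185 0.4852 0.4121] size [0.297 0.563 0.644] px [210.9 254.3] ray [[0.5558, 0.2166], [0.5556, 0.2171]]
side nar base rect ((0.5536696910858154, 0.22535383701324463), (0.07374792546033859, 0.10779792815446854), 17.374645233154297) maxz 0.733887244411422
```

Run:
```python
import numpy as np,cv2
from h import *
from scipy.optimize import least_squares
for n,rm,rw in(("top",(205,185,280,280),(330,190,362,220)),("side",(235,200,350,262),(280,125,305,150))):
    c=dict(np.load(f"pics/{n}0.npz"));P=cloud(c);Z=P[...,2]
    def sub(b,lo,hi):
        q=P[b[1]:b[3],b[0]:b[2]].reshape(-1,3);return q[(q[:,2]>lo)&(q[:,2]<hi)]
    for nm,b,lo,hi in(("wide",rw,.1165,.1225),("mal",rm,.0665,.073)):
        q=sub(b,lo,hi);(x,y),rr=cv2.minEnclosingCircle(q[:,:2].astype(np.float32));print(n,nm,len(q),q.mean(0).round(4),np.round((x,y,rr),4))
        if nm=="mal":m0=q.mean(0)[:2]
    q=sub(rm,.04,.056);q=q[(np.linalg.norm(q[:,:2]-m0,axis=1)>.04)]
    e=q[np.linalg.norm(q[:,:2]-m0,axis=1)>.13].mean(0);d=m0-e[:2]
    print("yaw",np.degrees(np.arctan2(d[1],d[0])),"len max",np.linalg.norm(q[:,:2]-m0,axis=1).max())
    q=sub(rm,.006,.0135);d=np.abs
    hsv=cv2.cvtColor(c["pixels"],cv2.COLOR_RGB2HSV);R=np.zeros(Z.shape,bool);R[rm[1]:rm[3],rm[0]:rm[2]]=1
    (x,y),rr=cv2.minEnclosingCircle(P[R&(hsv[...,2]<50)&(Z>.005)&(Z<.0135)][:,:2].astype(np.float32));print("pad",x,y,rr)
```

```text
top wide 145 [ 0.5165 -0.2389  0.1194] [ 0.5162 -0.2386  0.0177]
top mal 116 [0.4849 0.0495 0.0697] [0.4846 0.0493 0.0168]
yaw 36.111159393563 len max 0.1692446955621522
pad 0.49464431405067444 0.0346350334584713 0.056719712913036346
side wide 78 [ 0.5142 -0.234   0.1192] [ 0.5143 -0.2352  0.0185]
side mal 129 [0.4821 0.0522 0.0693] [0.482  0.0523 0.0183]
yaw 35.66020836902895 len max 0.17037153014259654
pad 0.4928748309612274 0.041354212909936905 0.05927014723420143
```

Request:
steer_hand --rows '{"plan":[[1, 0, 0.05, -0.03, 0, 0, -8], [1, 0.045, 0.075, -0.03, 0, 0, -16], [1, 0.09, 0.11, -0.03, 0, 0, -24], [1, 0.13, 0.145, -0.03, 0, 0, -32], [1, 0.17, 0.18, -0.03, 0, 0, -40], [1, 0.21, 0.21, -0.03, 0, 0, -48], [1, 0.25, 0.24, -0.03, 0, 0, -51.5], [1, 0.28, 0.28, -0.03, 0, 0, -51.5]]}'

```text
time_s: 0.9
tcp_pos: [0.3483, 0.2815, 0.2523]
ee_rot: [[0.796, 0.606, 0.0], [0.606, -0.796, -0.0], [-0.0, 0.0, -1.0]]
wrist_force: [1.4, -0.7, -0.3]
gripper_width: 0.998
gripper_force: 0.0
```

Request:
steer_hand --rows '{"plan":[[1, -0.005, 0.045, 0, 0, 0, 1.3], [1, -0.01, 0.09, 0.01, 0, 0, 1.3], [1, -0.015, 0.135, 0.02, 0, 0, 1.3], [1, -0.02, 0.18, 0.035, 0, 0, 1.3], [1, -0.028, 0.22, 0.055, 0, 0, 1.3], [1, -0.032, 0.255, 0.08, 0, 0, 1.3], [1, -0.032, 0.265, 0.1, 0, 0, 1.3], [1, -0.032, 0.265, 0.1, 0, 0, 1.3]]}'

```text
time_s: 1.7
tcp_pos: [0.4802, 0.0505, 0.1494]
ee_rot: [[0.812, 0.583, -0.007], [0.583, -0.812, -0.003], [-0.007, -0.002, -1.0]]
wrist_force: [-0.4, -0.1, 0.2]
gripper_width: 1.006
gripper_force: 0.0
```

```bash
python3 -c "
from station import r, probe_bus, order, capture
print(probe_bus.sense()['joints'])"
```

```text
[ 2.52952439e+01  1.25711157e+01 -2.47967142e+01 -5.60555043e-02
 -5.30655140e+01  1.00406352e+02]
```

Request:
steer_hand --rows '{"plan":[[1, 0.003, 0.0015, 0.04, 0, 0, 0], [1, 0.003, 0.0015, 0.08, 0, 0, 0], [1, 0.003, 0.0015, 0.11, 0, 0, 0], [1, 0.003, 0.0015, 0.122, 0, 0, 0], [1, 0.003, 0.0015, 0.122, 0, 0, 0], [1, 0.003, 0.0015, 0.122, 0, 0, 0]]}'

```text
time_s: 2.3
tcp_pos: [0.4861, 0.0541, 0.0316]
ee_rot: [[0.809, 0.587, 0.002], [0.587, -0.809, 0.0], [0.002, 0.001, -1.0]]
wrist_force: [1.2, -0.1, 0.9]
gripper_width: 0.996
gripper_force: 0.0
```

Request:
steer_hand --rows '{"plan":[[0, 0, 0, 0, 0, 0, 0], [0, 0, 0, 0, 0, 0, 0], [0, 0, 0, 0, 0, 0, 0], [0, 0, 0, 0, 0, 0, 0], [0, 0, 0, 0, 0, 0, 0], [0, 0, 0, 0, 0, 0, 0]]}'

```text
time_s: 2.9
tcp_pos: [0.4853, 0.0532, 0.0306]
ee_rot: [[0.81, 0.586, 0.0], [0.586, -0.81, 0.0], [0.0, 0.0, -1.0]]
wrist_force: [0.6, 0.1, -0.1]
gripper_width: 0.539
gripper_force: 0.0
```

Request:
steer_hand --rows '{"plan":[[0.55, 0, 0, 0.004, 0, 0, 0], [0, 0, 0, 0.004, 0, 0, 0], [0, 0, 0, 0.004, 0, 0, 0], [0, 0, 0, 0.004, 0, 0, 0], [0, 0, 0, 0.004, 0, 0, 0], [0, 0, 0, 0.004, 0, 0, 0]]}'

```text
time_s: 3.5
tcp_pos: [0.4852, 0.0532, 0.0264]
ee_rot: [[0.81, 0.586, -0.0], [0.586, -0.81, 0.0], [-0.0, -0.0, -1.0]]
wrist_force: [0.7, -1.0, -3.0]
gripper_width: 0.411
gripper_force: 29.8
```

Request:
steer_hand --rows '{"plan":[[0, 0, 0, -0.03, 0, 0, 0], [0, 0, 0, -0.07, 0, 0, 0], [0, 0, 0, -0.115, 0, 0, 0], [0, 0, 0, -0.15, 0, 0, 0], [0, 0, 0, -0.16, 0, 0, 0], [0, 0, 0, -0.16, 0, 0, 0]]}'

```text
time_s: 4.1
tcp_pos: [0.4851, 0.0535, 0.1869]
ee_rot: [[0.81, 0.586, 0.001], [0.586, -0.81, 0.002], [0.002, -0.001, -1.0]]
wrist_force: [0.1, 0.1, -4.9]
gripper_width: 0.409
gripper_force: 29.8
```

```bash
python3 -c "
from station import r, probe_bus, order, capture
import cv2,numpy as np
for n in('top','side'):
    c=capture(n);np.savez(f'pics/{n}1.npz',**c);cv2.imwrite(f'pics/{n}1.png',c['pixels'][:,:,::-1])
print(probe_bus.sense()['tcp_pos'])"
```

```text
[0.48341419 0.05279837 0.18411102]
```

View pics/side1.png

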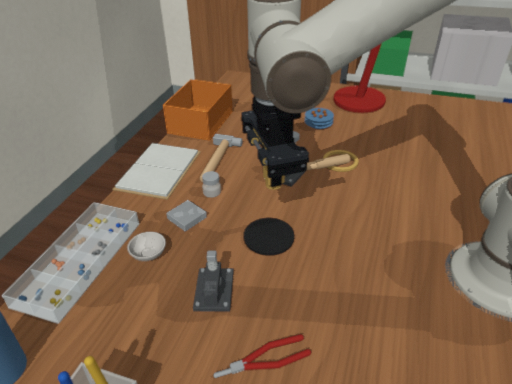

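Run:
```python
import numpy as np,cv2
from h import *
for n in("top","side"):
    c=dict(np.load(f"pics/{n}1.npz"));P=cloud(c);hsv=cv2.cvtColor(c["pixels"],cv2.COLOR_RGB2HSV)
    m=(hsv[...,0]>8)&(hsv[...,0]<28)&(hsv[...,1]>80)&(P[...,2]>.15)&(P[...,2]<.26)&(np.hypot(P[...,0]-.43,P[...,1])<.2)
    q=P[m];print(n,len(q),q.min(0).round(3),q.max(0).round(3))
    w=np.array([.81,.586]);t=(q[:,:2]-[.4843,.0532])@w; s=(q[:,:2]-[.4843,.0532])@np.array([.586,-.81])
    print("x along",t.min().round(4),t.max().round(4))
    h=t<-.05
    if h.sum()>10:
        A=np.polyfit(t[h],s[h],1);print("yaw slope deg",np.degrees(A[0]),A[1])
        for a,b in((-.17,-.13),(-.13,-.09),(-.09,-.05)):
            k=(t>a)&(t<b)
            if k.sum(): print(a,q[k,2].max().round(4),np.percentile(q[k,2],90).round(4),s[k].mean().round(4))
    k=t>-.03
    if k.sum(): print("head",k.sum(),q[k].min(0).round(4),q[k].max(0).round(4))
    p=P[(hsv[...,2]<50)&(P[...,2]>.005)&(P[...,2]<.0135)&(np.hypot(P[...,0]-.494,P[...,1]-.036)<.075)]
    (x,y),rr=cv2.minEnclosingCircle(p[:,:2].astype(np.float32));print("pad",len(p),x,y,rr)
```

```text
top 492 [ 0.344 -0.055  0.198] [0.461 0.037 0.213]
x along -0.171 -0.034
yaw slope deg -0.08531809638607357 0.0014872635204285574
-0.17 0.2129 0.2101 0.0018
-0.13 0.2129 0.21 0.0014
-0.09 0.2115 0.209 0.0017
pad 295 0.4996575117111206 0.023629983887076378 0.055837687104940414
side 598 [ 0.339 -0.049  0.167] [0.562 0.148 0.26 ]
x along -0.1735 0.037
yaw slope deg 0.17597714815242743 -0.005560508835418044
-0.17 0.2088 0.2078 -0.0061
-0.13 0.2096 0.2078 -0.0059
-0.09 0.2069 0.2059 -0.0057
head 206 [0.438  0.0079 0.1671] [0.5619 0.1483 0.2599]
pad 1398 0.49296388030052185 0.039683979004621506 0.06013360247015953
```

The picture shows the mallet held level, with its handle tip at about (350,158). The bare pad is at (269,237). Now on to the wide punch.

Request:
steer_hand --rows '{"plan":[[0, -0.018, 0.032, 0, 0, 0, 0], [0, -0.042, 0.074, 0, 0, 0, 0], [0, -0.066, 0.116, 0, 0, 0, 0], [0, -0.09, 0.158, 0, 0, 0, 0], [0, -0.113, 0.2, 0, 0, 0, 0], [0, -0.133, 0.235, 0, 0, 0, 0], [0, -0.143, 0.253, 0, 0, 0, 0], [0, -0.143, 0.253, 0, 0, 0, 0]]}'

```text
time_s: 5.0
tcp_pos: [0.5162, -0.2379, 0.1825]
ee_rot: [[0.813, 0.583, -0.007], [0.583, -0.813, 0.001], [-0.005, -0.005, -1.0]]
wrist_force: [-1.1, 0.8, -4.8]
gripper_width: 0.411
gripper_force: 29.8
```

Request:
steer_hand --rows '{"plan":[[0, 0, 0, 0, 0, 0, 0], [0, 0, 0, 0, 0, 0, 0], [0, 0, 0, 0, 0, 0, 0]]}'

```text
time_s: 5.3
tcp_pos: [0.5175, -0.2345, 0.1859]
ee_rot: [[0.809, 0.587, -0.001], [0.587, -0.809, 0.0], [-0.001, -0.001, -1.0]]
wrist_force: [-0.5, 1.2, -4.5]
gripper_width: 0.412
gripper_force: 29.8
```

```bash
python3 -c "
from station import r, probe_bus, order, capture
import cv2,numpy as np
for n in('top','side'):
    c=capture(n);np.savez(f'pics/{n}2.npz',**c);cv2.imwrite(f'pics/{n}2.png',c['pixels'][:,:,::-1])
s=probe_bus.sense();print(s['tcp_pos'],s['joints'])"
```

```text
[ 0.51776934 -0.23470464  0.18648249] [-8.06305872e+00  1.82149636e+01 -1.07439489e+01 -8.41912281e-03
 -6.10516959e+01  1.34034585e+02]
```

View pics/side2.png

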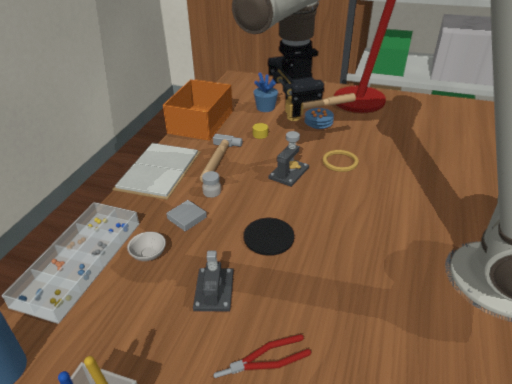

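The mallet's brass head shows below the fingers at about (293,112), right above the wide head at (292,137). I'll check the alignment in pixels.

Run:
```python
import numpy as np,cv2
from h import *
for n in("top","side"):
    c=dict(np.load(f"pics/{n}2.npz"));P=cloud(c);hsv=cv2.cvtColor(c["pixels"],cv2.COLOR_RGB2HSV);Z=P[...,2]
    p=P[(hsv[...,2]<50)&(Z>.005)&(Z<.0135)&(np.hypot(P[...,0]-.494,P[...,1]-.036)<.075)]
    (x,y),rr=cv2.minEnclosingCircle(p[:,:2].astype(np.float32));print(n,"pad",len(p),x,y,rr,p.mean(0))
    if n=="side":
        q=P[125:150,278:308].reshape(-1,3);q=q[(q[:,2]>.1165)&(q[:,2]<.1225)];print("wide",len(q),q.mean(0))
        # brass pixels of head
        m=(hsv[...,0]>12)&(hsv[...,0]<32)&(hsv[...,1]>90);m[:90]=0;m[128:]=0;m[:,:280]=0;m[:,308:]=0
        v,u=np.nonzero(m);print(u.min(),u.max(),v.min(),v.max())
        for row in range(104,124,2):
            k=u[v==row]
            if len(k): print(row,k.min(),k.max(),Z[row,k].min().round(3),P[row,k].mean(0).round(4))
    w=np.array([.81,.586]);d=P[...,:2]-[.5177,-.2346];t=d@w;s=d@np.array([.586,-.81])
    k=(t<-.05)&(t>-.19)&(abs(s)<.03)&(Z>.17)&(Z<.24);print("handle",k.sum(),t[k].min(),np.median(s[k]),np.percentile(Z[k],95),np.polyfit(t[k],Z[k],1)[0])
```

```text
top pad 1262 0.4950062930583954 0.034598056226968765 0.056972526013851166 [0.49503813 0.03445553 0.00958051]
handle 418 -0.17148760188291254 -0.0002745234201835563 0.2100686404922776 -0.020704584469417975
side pad 1405 0.4937290847301483 0.03934387117624283 0.06009790301322937 [0.4912926  0.04346204 0.00947596]
wide 81 [ 0.51408569 -0.23391155  0.11904223]
280 307 90 127
104 280 307 -0.004 [ 0.5371 -0.3118  0.1665]
106 280 307 -0.004 [ 0.5386 -0.3186  0.157 ]
108 280 307 -0.002 [ 0.5395 -0.3268  0.1467]
110 280 304 -0.003 [ 0.5535 -0.3613  0.1209]
112 280 303 -0.004 [ 0.5518 -0.3487  0.1212]
114 280 303 -0.002 [ 0.5642 -0.3957  0.0887]
116 282 302 -0.004 [ 0.5488 -0.3615  0.1023]
118 281 303 -0.004 [ 0.5435 -0.35    0.1026]
120 280 301 -0.002 [ 0.5439 -0.3401  0.1014]
122 280 302 -0.003 [ 0.5831 -0.5069 -0.0011]
handle 317 -0.1734826592285568 -0.007408922632594939 0.20774041868747592 -0.002184211279319742
```

Request:
steer_hand --rows '{"plan":[[0, 0, 0, 0.03, 0, 0, 0], [0, 0, 0, 0.045, 0, 0, 0], [0, 0, 0, 0.052, 0, 0, 0], [0, 0, 0, 0.058, 0, 0, 0], [0, 0, 0, 0.062, 0, 0, 0], [0, 0, 0, 0.062, 0, 0, 0]]}'

```text
time_s: 6.0
tcp_pos: [0.5179, -0.2355, 0.1255]
ee_rot: [[0.81, 0.587, 0.001], [0.587, -0.81, -0.0], [0.0, 0.001, -1.0]]
wrist_force: [-3.9, 2.5, 3.7]
gripper_width: 0.411
gripper_force: 29.8
```

Request:
steer_hand --rows '{"plan":[[0, 0, 0, 0.0015, 0, 0, 0], [0, 0, 0, 0.0025, 0, 0, 0], [0, 0, 0, 0.0025, 0, 0, 0]]}'

```text
time_s: 6.3
tcp_pos: [0.5183, -0.2358, 0.1242]
ee_rot: [[0.81, 0.587, 0.002], [0.587, -0.81, -0.001], [0.001, 0.002, -1.0]]
wrist_force: [-4.6, 3.2, 9.2]
gripper_width: 0.408
gripper_force: 29.9
```

Request:
steer_hand --rows '{"plan":[[0, 0, 0, -0.02, 0, 0, 0], [0, 0, 0, -0.05, 0, 0, 0], [0, 0, 0, -0.064, 0, 0, 0], [0, 0, 0, -0.064, 0, 0, 0]]}'

```text
time_s: 6.7
tcp_pos: [0.5199, -0.2362, 0.1882]
ee_rot: [[0.81, 0.586, 0.007], [0.586, -0.81, -0.002], [0.005, 0.006, -1.0]]
wrist_force: [0.3, -0.3, -5.8]
gripper_width: 0.409
gripper_force: 29.9
```

Request:
steer_hand --rows '{"plan":[[0, 0.02, -0.032, 0, 0, 0, 0], [0, 0.044, -0.071, 0, 0, 0, 0], [0, 0.068, -0.11, 0, 0, 0, 0], [0, 0.092, -0.149, 0, 0, 0, 0], [0, 0.115, -0.187, 0, 0, 0, 0], [0, 0.135, -0.22, 0, 0, 0, 0], [0, 0.143, -0.234, 0, 0, 0, 0], [0, 0.143, -0.234, 0, 0, 0, 0]]}'

```text
time_s: 7.5
tcp_pos: [0.496, 0.0398, 0.1846]
ee_rot: [[0.808, 0.589, -0.001], [0.589, -0.808, 0.0], [-0.001, -0.001, -1.0]]
wrist_force: [0.0, -0.5, -3.8]
gripper_width: 0.413
gripper_force: 29.9
```

Request:
steer_hand --rows '{"plan":[[0, 0, 0, 0, 0, 0, 0], [0, 0, 0, 0, 0, 0, 0], [0, 0, 0, 0, 0, 0, 0]]}'

```text
time_s: 7.8
tcp_pos: [0.4964, 0.0368, 0.1856]
ee_rot: [[0.811, 0.585, -0.001], [0.585, -0.811, -0.0], [-0.001, -0.0, -1.0]]
wrist_force: [0.4, 0.4, -3.5]
gripper_width: 0.411
gripper_force: 29.9
```

Request:
steer_hand --rows '{"plan":[[0, 0, 0, 0.04, 0, 0, 0], [0, 0, 0, 0.08, 0, 0, 0], [0, 0, 0, 0.12, 0, 0, 0], [0, 0, 0, 0.145, 0, 0, 0], [0, 0, 0, 0.153, 0, 0, 0], [0, 0, 0, 0.157, 0, 0, 0], [0, 0, 0, 0.159, 0, 0, 0], [0, 0, 0, 0.159, 0, 0, 0]]}'

```text
time_s: 8.6
tcp_pos: [0.4975, 0.038, 0.0282]
ee_rot: [[0.81, 0.586, 0.003], [0.586, -0.81, 0.001], [0.003, 0.001, -1.0]]
wrist_force: [-0.4, -0.2, -4.6]
gripper_width: 0.412
gripper_force: 29.9
```

Request:
steer_hand --rows '{"plan":[[0, 0, 0, 0.001, 0, 0, 0], [0, 0, 0, 0.002, 0, 0, 0], [0, 0, 0, 0.002, 0, 0, 0]]}'

```text
time_s: 8.9
tcp_pos: [0.4972, 0.0381, 0.0262]
ee_rot: [[0.81, 0.587, 0.002], [0.587, -0.81, 0.001], [0.002, 0.001, -1.0]]
wrist_force: [-1.1, 0.4, 2.9]
gripper_width: 0.412
gripper_force: 29.9
```

Request:
steer_hand --rows '{"plan":[[0.5, 0, 0, 0, 0, 0, 0], [0.7, 0, 0, 0, 0, 0, 0], [1, 0, 0, 0, 0, 0, 0], [1, 0, 0, 0, 0, 0, 0], [1, 0, 0, 0, 0, 0, 0], [1, 0, 0, 0, 0, 0, 0], [1, 0, 0, 0, 0, 0, 0], [1, 0, 0, 0, 0, 0, 0]]}'

```text
time_s: 9.7
tcp_pos: [0.4964, 0.0378, 0.025]
ee_rot: [[0.81, 0.586, -0.0], [0.586, -0.81, -0.0], [-0.0, -0.0, -1.0]]
wrist_force: [0.7, 0.7, 0.3]
gripper_width: 0.979
gripper_force: 0.0
```

Request:
steer_hand --rows '{"plan":[[1, 0, 0, -0.02, 0, 0, 0], [1, 0, 0, -0.05, 0, 0, 0], [1, 0, 0, -0.095, 0, 0, 0], [1, 0, 0, -0.14, 0, 0, 0], [1, 0, 0, -0.18, 0, 0, 0], [1, 0, 0, -0.18, 0, 0, 0]]}'

```text
time_s: 10.3
tcp_pos: [0.5, 0.0387, 0.2115]
ee_rot: [[0.809, 0.587, 0.013], [0.587, -0.81, 0.003], [0.013, 0.005, -1.0]]
wrist_force: [0.9, 0.8, 0.2]
gripper_width: 1.0
gripper_force: 0.0
```

Request:
steer_hand --rows '{"plan":[[1, 0, -0.04, 0, 0, 0, 0], [1, 0, -0.085, 0, 0, 0, 0], [1, 0, -0.13, 0, 0, 0, 0], [1, 0, -0.175, 0, 0, 0, 0], [1, 0, -0.2, 0, 0, 0, 0], [1, 0, -0.2, 0, 0, 0, 0], [1, 0, -0.2, 0, 0, 0, 0]]}'

```text
time_s: 11.0
tcp_pos: [0.3787, 0.1999, 0.2046]
ee_rot: [[0.809, 0.587, -0.001], [0.587, -0.809, -0.001], [-0.001, 0.0, -1.0]]
wrist_force: [-0.3, 0.8, -0.8]
gripper_width: 1.0
gripper_force: 0.0
```

Run:
```python
from station import r, probe_bus, order, capture
import cv2,numpy as np
from h import *
for n,b in(('top',(205,185,280,280)),('side',(235,195,350,262))):
    c=capture(n);P=cloud(c);cv2.imwrite(f'pics/{n}3.png',c['pixels'][:,:,::-1])
    q=P[b[1]:b[3],b[0]:b[2]].reshape(-1,3);q=q[(q[:,2]>.0665)&(q[:,2]<.073)&(np.hypot(q[:,0]-.494,q[:,1]-.037)<.06)]
    print(n,len(q),q.mean(0) if len(q) else 0)
    a=P[120:215,262:362].reshape(-1,3);a=a[(np.hypot(a[:,0]-.515,a[:,1]+.237)<.02)&(a[:,2]<.2)];print("wide z",a[:,2].max())
```

```text
top 122 [0.49490524 0.03689964 0.06964912]
wide z 0.12447556916727254
side 126 [0.49284006 0.03923859 0.06943524]
wide z 0.11853461090113426
```

View pics/top3.png

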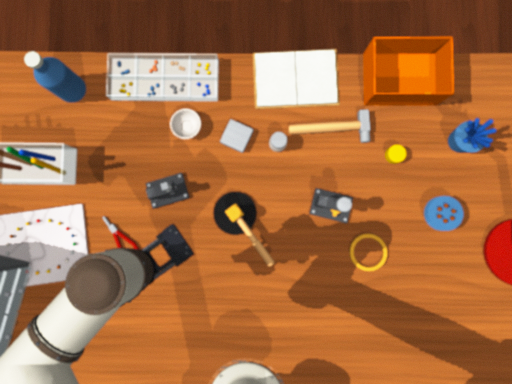

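The mallet stands upright near the pad's middle at (234,213), with its top at 70 mm. Both punches are up, and the gripper is clear at (172,245).

```bash
python3 -c "
from station import r, probe_bus, order, capture
print(order.finish_job())"
```

```text
the job is handed in; nothing more can be done
None
```

The job is handed in at about 11 s of robot time: the held mallet pressed the wide punch to its stop, the punch sprang back, and the mallet stands released and upright near the pad's centre; the hand-in gave no verdict.

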